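# Lay the wooden cat down and push it snug against the sanding board's stop

## Robot

A 6-joint arm with a two-finger parallel gripper is mounted at the origin on a cart in front of the work surface, level with it; the furniture and walls round the work are solid. World frame = base frame: x ahead of the robot, y to its left, z up, the work surface at z = 0. Lengths are in m, angles in rad, forces in N, time in s.
With the tool pointing down it reaches from about 0.375 to 0.9 m from the base axis. Payload 3.1 kg.
Tool frame: the origin (TCP) lies at the very end of the fingers, on their centre line; the grasp point (between the pads) lies 19 mm behind it (hold_point_z is the distance from the TCP to the grasp point, in m); z points along the fingers, x is the direction in which the jaws open and shut, and the axes are right-handed (so a half turn about z gives the same grasp; the last joint's range is limited). The gripper opens to 87 mm and grips with 3 to 60 N. Pads are 19 mm wide; open, the fingers measure 117 mm over their backs; the gripper's body (75 mm by 190 mm) begins 51 mm behind the grasp point.
Start: joints at [-1.415, 0.527, 1.433, -0, 1.181, -0.178], TCP at [0.205, -0.59, 0.223] pointing down, gripper open.
Joint ranges: [-3.08, 3.08], [-0.75, 2.2], [0.22, 2.44], [-1.43, 4.57], [0, 2.65], [-2.85, 2.85]. Speed limits (rad/s): [2.79, 2.79, 3.14, 3.14, 3.14, 3.14].

## Interface

Orientations are given as a unit quaternion [x, y, z, w].
In Python, from rig import * gives the robot as it stands.
- The arm moves only by the tool carry_out, never from a script. Its argument "deltas" is a list of rows, each a list of 7 numbers: the closure, from -1 (fully open) to 1 (shut), then the shift along the tool's x, y, z in units of 25 mm (1.0 is 25 mm), then the turn, a rotation vector about the tool's x, y, z in degrees. In form: [[jaw, x, y, z, rx, ry, rz], ...]. A call has 1 to 8 rows; each row is the pose to reach, as a shift and turn from the pose commanded when the call began, along the tool's axes at that moment; what a row does not reach only later rows make up. A row lasts 1/10 s, in which the tool goes at most 50 mm and 8.59 degrees, less where a joint would pass 70% of its speed; a pose out of reach is approached as far as the arm can. A call with a gripper value outside its range is refused whole. The fingers move at their own pace and stop on an object; "force" is the grip in N (left out, the last holds). Time passes only in rows, so rows that repeat a pose let the fingers close. It gives the time, the measured TCP pose, the force and the opening at its end, in the units of the state.
- get_obs(): the state, without advancing time (a new reading comes with each control period).
- camera(name): name is "side" or "top" or "wrist"; returns (picture, depth): 384x512x3 uint8, red, green, blue; 384x512 float32, m along the optical axis (not along the pixel's ray), 0 where there is no reading.
- camera_info(name): a dict with "mtx" (3x3 intrinsics, pixels), "dist_coeffs" ([k1, k2, p1, p2, k3] as OpenCV has them; the pictures are not rectified), "origin" and "rotation" of the camera in the world. Camera axes: x right, y down, z forward; pixel columns grow to the right and rows downward; lengths in m; the calibration is good to about 2 mm. A picture is of the moment at which its call begins: read the wrist's pose just before it. camera_info takes no time and is no camera call; for the wrist camera it gives the pose at the moment of the call.
- hand_in(): hands the job in, once; it reports no verdict.
Trained networks look in the newest picture that a camera, given by its name, has taken for a name from the list of things; names that differ only in an ending like _2 or _b are one class to them, and where a whole thing is asked for, a point or a joint stands for the part that bears it (a point fixed in the world has none). Each returns a list of dicts, best first, with "score" (0 to 1); they miss things now and then, are a little off and sometimes report something else, mostly with a low value. They report only what shows in the picture. A call takes as long as a camera call.
- spot_in(camera, target): "pixel" ([row, column] in pixels, amid what is visible of it).
The state is a dict: "time": time; "q": joint angles; "joint_velocities": joint speeds; "joint_torque": joint torques, N m; "position": TCP position; "tool_rot": TCP orientation; "ft_force": force on the tool from outside, world axes, zero at the start; "moment": the same for the moment, N m; "grip_width": finger opening in m.
Only numpy, scipy, OpenCV 4.12 (cv2) and the standard library are available. Lean on these libraries where they do the work, as an engineer would, in place of code of your own. Each camera call takes 0.05 s, during which the arm holds its last target.

## Task

The wooden cat figure stands on the sanding board. Tip it over so that it lies flat on the board with its ears toward the stop strip, then push it along the board until both ears are snug against the strip, ready for sanding. Only push it and never pick it up, and leave the sanding block and the tape roll where they are.

Things in the scene. Friction and masses are not known exactly. Their poses are not given: they have to be found in the camera images.
- cat: Flat band-sawn figure of a cat, plain wood, 60 g, 16 thick (its x) x 66 wide (its y) x 99 mm high (its z). It stands free on the board on its straight foot, 55 mm wide, one flat face to the stop strip; a push high on the other face tips it. Origin: centre of the foot's underside; z points from foot to ears, x is square to the flat faces and at the start points roughly to the strip.
- ear_left (a point): Tip of the cat's ear on its +y side, at (0, 20, 99) mm in the cat's frame.
- ear_right (a point): Tip of the cat's ear on its -y side, at (0, -23, 97) mm in the cat's frame.
- cat_mid (a point): Middle of the cat, at (0, 0, 49) mm in its frame.
- board: Pale wooden sanding board fixed flat on the bench, 250 (its x) x 220 (its y) x 18 mm thick. Origin: centre of its underside; z up, x points to the end with the stop strip, which is the end far from the robot.
- stop_face (a point): On the board's top (18 mm above the bench), at the foot of the middle of the stop strip's face, 100 mm along x from the board's centre; axes as the board's. The strip is a brown wooden bar across the board with three brass screws, 200 mm long (y), 24 mm wide, 20 mm high above the board; its face looks to -x, toward the cat.
- sanding_block: Cork sanding block, 42 x 75 x 27 mm, loose on the board on the left (+y) side, beside the cat's way. Origin: centre of its underside.
- tape_roll: Roll of masking tape, 83 mm across, 20 mm high, loose on the bench to the left of the board, nearer the robot. Origin: centre of its underside.

How it is judged:
By the outcome, as a careful person would: the job done as asked, in the order asked, and still so for the second after the job is handed in, with the robot touching nothing.
It also fails if it takes over 42 s, if anything falls off the work surface, if the arm or the gripper's body presses on something with over 40 N, if the wrist force passes 120 N, or if a joint passes its speed limit or range.

## Working session

There is one attempt and no reset: what is moved stays moved. The work goes in short steps, Python scripts to look and compute and a tool call to move; the robot and the scene stay as the last step left them, time stands still between calls to the robot, and variables do not carry over. Pictures are saved under pics/ and viewed, and the job is handed in when it is done.

Besides the shell and the picture viewer there is one more tool, called after "Call:" as name(argument=value, ...) on one line, values as JSON. carry_out: Moves the arm, as the interface text tells. Its arguments: {"type":"object","properties":{"deltas":{"type":"array"},"force":{"type":"number"}},"required":["deltas"]}

```bash
ls; mkdir -p pics; cat > h.py <<'E'
from rig import *
import numpy as np, cv2
from scipy.spatial.transform import Rotation as R
def info(c):
    i=camera_info(c); return np.array(i["mtx"],float),np.array(i["dist_coeffs"],float),np.array(i["origin"],float),np.array(i["rotation"],float)
def rot(r):
    return r if r.shape==(3,3) else R.from_quat(r).as_matrix()
def cloud(c,d):
    K,D,o,r=info(c); r=rot(r)
    h,w=d.shape; v,u=np.mgrid[0:h,0:w]
    p=cv2.undistortPoints(np.stack([u.ravel(),v.ravel()],1).astype(np.float64)[:,None],K,D)[:,0]
    z=d.ravel()
    P=np.c_[p*z[:,None],z]@r.T+o
    P[z==0]=np.nan
    return P.reshape(h,w,3)
def snap(c,name):
    im,d=camera(c); cv2.imwrite(f"pics/{name}.png",im[:,:,::-1]); np.save(f"pics/{name}.npy",d); return im,d
E
python3 - <<'E'
from h import *
for c in ("side","top"):
    im,d=snap(c,c+"0"); P=cloud(c,d)
    print(c,info(c)[2])
    for t in ("cat","ear_left","ear_right","sanding_block","tape_roll","board","stop_face"):
        for s in spot_in(c,t)[:2]:
            r,q=[int(round(x)) for x in s["pixel"]]; print(t,round(s["score"],2),r,q,P[r,q].round(4))
o=get_obs(); print(o["time"],o["position"],o["tool_rot"])
E
```

```text
pics
side [1.20341926 0.1546321  0.6629281 ]
cat 0.81 212 246 [0.5461 0.1135 0.0756]
ear_left 0.75 211 243 [0.5426 0.1071 0.0754]
ear_right 0.8 209 245 [0.5444 0.1117 0.0826]
sanding_block 0.86 269 277 [0.6783 0.175  0.0464]
tape_roll 0.89 189 317 [0.4049 0.2819 0.0215]
board 0.63 272 232 [0.6611 0.0863 0.0189]
stop_face 0.86 270 234 [0.6564 0.09   0.0194]
top [0.52203727 0.14752094 0.9540391 ]
cat 0.7 194 273 [0.5373 0.1131 0.1067]
ear_left 0.73 198 273 [0.528  0.1118 0.0776]
ear_right 0.62 195 273 [0.5349 0.1131 0.1076]
sanding_block 0.91 144 246 [0.6641 0.1807 0.0493]
tape_roll 0.62 259 198 [0.3647 0.305  0.0023]
board 0.85 162 279 [0.6228 0.0949 0.0189]
stop_face 0.72 160 284 [0.6283 0.0818 0.018 ]
0.8 [ 0.2047993  -0.59047452  0.22257877] [ 8.14764307e-01 -5.79792311e-01  1.37497756e-05  1.77511598e-05]
```

View pics/side0.png

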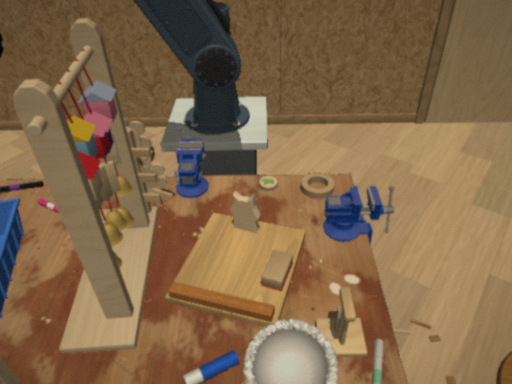

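View pics/top0.png

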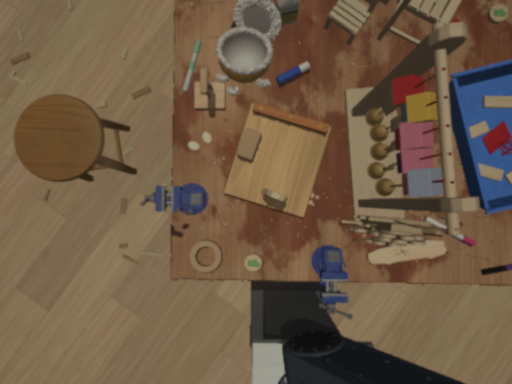

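```bash
python3 - <<'E'
from h import *
d=np.load("pics/top0.npy");P=cloud("top",d)
d2=np.load("pics/side0.npy");P2=cloud("side",d2)
def rect(n,Q):
    r=cv2.minAreaRect((Q[:,:2]*1000).astype(np.float32)); print(n,len(Q),[np.round(x,1) for x in r],Q.min(0).round(3),Q.max(0).round(3))
for nm,PP in (("top",P),("side",P2)):
    Q=PP.reshape(-1,3);Q=Q[~np.isnan(Q).any(1)]
    b=(Q[:,0]>.3)&(Q[:,0]<.9)&(Q[:,1]>-.2)&(Q[:,1]<.4)
    Q=Q[b]
    rect(nm+" board",Q[(abs(Q[:,2]-.018)<.005)&(Q[:,1]<.22)])
    rect(nm+" strip",Q[(abs(Q[:,2]-.038)<.005)&(Q[:,0]>.69)])
    c=Q[(Q[:,2]>.055)&(Q[:,0]<.65)]; rect(nm+" cat>55",c)
    c=Q[(Q[:,2]>.100)&(Q[:,0]<.65)]; rect(nm+" cat>100",c)
    c=Q[(abs(Q[:,2]-.045)<.004)&(Q[:,1]>.14)]; rect(nm+" block",c)
E
```

```text
top board 10358 [array([606.7,   9.9]), array([419.9, 584.7]), np.float64(89.8)] [ 0.314 -0.2    0.013] [0.9   0.22  0.023]
top strip 808 [array([760.4,  96.1]), array([388.4, 198.9]), np.float64(59.0)] [ 0.691 -0.122  0.033] [0.9   0.281 0.043]
top cat>55 10425 [array([442.9,  87. ]), array([334.8, 578.4]), np.float64(11.3)] [ 0.3   -0.2    0.055] [0.65  0.395 0.47 ]
top cat>100 8661 [array([442.7,  87.1]), array([334.4, 578. ]), np.float64(11.3)] [ 0.3 -0.2  0.1] [0.65  0.394 0.47 ]
top block 514 [array([680.2, 223.3]), array([154.6, 422.3]), np.float64(80.1)] [0.485 0.141 0.041] [0.897 0.333 0.049]
side board 13812 [array([615.2,  10.2]), array([420. , 546.8]), np.float64(90.0)] [ 0.342 -0.2    0.013] [0.889 0.22  0.023]
side strip 2205 [array([760.7,  89.6]), array([403.7, 203.8]), np.float64(65.1)] [ 0.693 -0.136  0.033] [0.898 0.284 0.043]
side cat>55 11753 [array([443.8,  88.5]), array([337.4, 580.6]), np.float64(10.7)] [ 0.3   -0.2    0.055] [0.65  0.4   0.468]
side cat>100 8581 [array([443.6,  89. ]), array([336.7, 574.3]), np.float64(10.9)] [ 0.3   -0.194  0.1  ] [0.65  0.394 0.468]
side block 1172 [array([689.1, 236.8]), array([173.8, 388.5]), np.float64(71.8)] [0.507 0.141 0.041] [0.896 0.38  0.049]
```

```bash
python3 - <<'E'
from h import *
im=cv2.imread("pics/side0.png");t=cv2.imread("pics/top0.png")
a=cv2.resize(im[170:340,150:350],None,fx=4,fy=3.5,interpolation=cv2.INTER_CUBIC)
a=cv2.resize(im[175:325,155:325],(680,600),interpolation=cv2.INTER_CUBIC)
cv2.imwrite("pics/sc.png",a)
cv2.imwrite("pics/tc.png",cv2.resize(t[95:225,215:345],(600,600),interpolation=cv2.INTER_CUBIC))
P=cloud("top",np.load("pics/top0.npy"));P2=cloud("side",np.load("pics/side0.npy"))
def rect(n,Q):
    r=cv2.minAreaRect((Q[:,:2]*1000).astype(np.float32)); print(n,len(Q),[np.round(x,1) for x in r],cv2.boxPoints(r).round(0).tolist(),np.median(Q[:,2]).round(4))
def sub(PP,r0,r1,c0,c1,z0,z1):
    Q=PP[r0:r1,c0:c1].reshape(-1,3);return Q[(Q[:,2]>z0)&(Q[:,2]<z1)]
rect("T board",sub(P,98,220,222,335,.012,.024))
rect("T strip",sub(P,98,140,245,335,.033,.043))
rect("T block",sub(P,122,165,230,266,.040,.050))
rect("T cat",sub(P,180,215,255,295,.06,.13))
rect("T cattop",sub(P,180,215,255,295,.095,.13))
rect("S board",sub(P2,210,320,165,306,.012,.024))
rect("S strip",sub(P2,280,325,165,280,.034,.043))
rect("S block",sub(P2,245,295,255,297,.040,.050))
for z in (.03,.045,.06,.075,.09,.105):rect("S cat%g"%z,sub(P2,185,235,228,264,z-.008,z+.008))
E
```

```text
T board 6589 [array([640., 136.]), array([296.3, 249. ]), np.float64(73.6)] [[479.0, 29.0], [718.0, -41.0], [801.0, 243.0], [562.0, 313.0]] 0.0189
T strip 744 [array([708.9,  75.5]), array([198.2,  85.3]), np.float64(75.1)] [[642.0, -9.0], [725.0, -31.0], [776.0, 160.0], [693.0, 182.0]] 0.0388
T block 478 [array([666.3, 173.6]), array([41.9, 75. ]), np.float64(70.5)] [[624.0, 166.0], [695.0, 141.0], [709.0, 181.0], [638.0, 206.0]] 0.0465
T cat 185 [array([535.2, 108.5]), array([65.5, 15.8]), np.float64(69.2)] [[516.0, 81.0], [531.0, 75.0], [554.0, 136.0], [539.0, 142.0]] 0.1063
T cattop 131 [array([535.2, 108.2]), array([44.7, 15.8]), np.float64(69.3)] [[520.0, 90.0], [535.0, 85.0], [550.0, 126.0], [536.0, 132.0]] 0.1077
S board 7424 [array([630.7, 101. ]), array([221. , 252.7]), np.float64(73.5)] [[478.0, 31.0], [720.0, -41.0], [783.0, 171.0], [541.0, 243.0]] 0.019
S strip 1375 [array([714.4,  75.9]), array([200.,  76.]), np.float64(73.7)] [[650.0, -9.0], [723.0, -31.0], [779.0, 161.0], [706.0, 182.0]] 0.0393
S block 671 [array([669.1, 175.3]), array([41.8, 74.9]), np.float64(69.4)]
[... 256 characters left out ...]
), array([52.9, 14.2]), np.float64(83.1)] [[534.0, 84.0], [548.0, 82.0], [554.0, 135.0], [540.0, 136.0]] 0.044
S cat0.06 150 [array([543.9, 109.2]), array([66.2, 12.8]), np.float64(77.9)] [[531.0, 78.0], [543.0, 75.0], [557.0, 140.0], [545.0, 143.0]] 0.0611
S cat0.075 167 [array([543.9, 108.7]), array([63.7, 15.3]), np.float64(80.2)] [[531.0, 79.0], [546.0, 76.0], [557.0, 139.0], [542.0, 141.0]] 0.0751
S cat0.09 134 [array([543.4, 108.7]), array([51.9, 13.6]), np.float64(83.5)] [[534.0, 84.0], [547.0, 82.0], [553.0, 134.0], [540.0, 135.0]] 0.0891
S cat0.105 171 [array([537.5, 110.5]), array([44.3, 19.8]), np.float64(69.5)] [[520.0, 93.0], [539.0, 86.0], [554.0, 128.0], [536.0, 135.0]] 0.1055
```

View pics/sc.png

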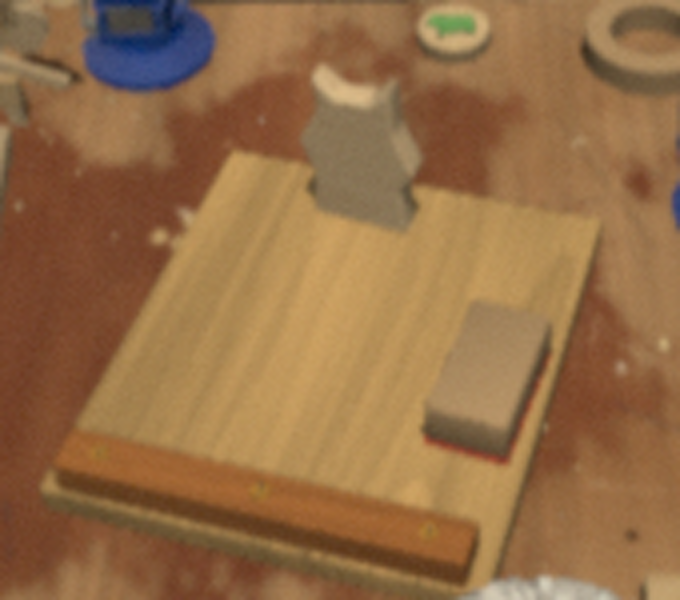

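View pics/tc.png

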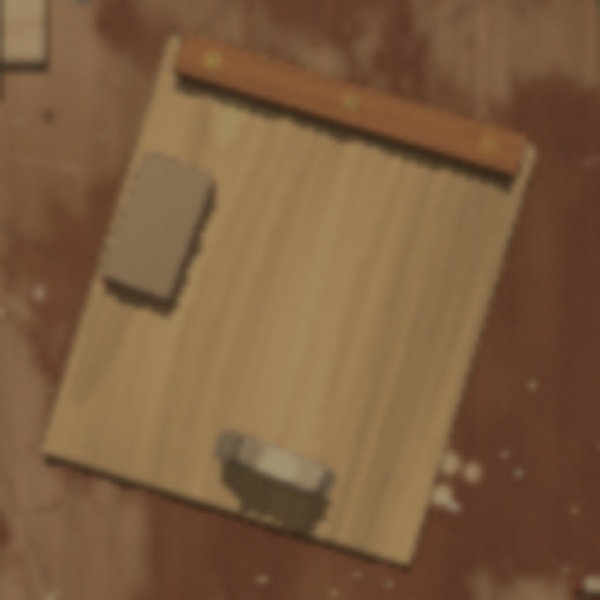

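```bash
python3 - <<'E'
from h import *
P=cloud("top",np.load("pics/top0.npy"));P2=cloud("side",np.load("pics/side0.npy"))
A=np.r_[P.reshape(-1,3),P2.reshape(-1,3)];A=A[~np.isnan(A).any(1)]
# max height grid 5cm
for x in np.arange(.15,.9,.05):
    print("%.2f"%x,[int(1000*max([0,*A[(A[:,0]>=x)&(A[:,0]<x+.05)&(A[:,1]>=y)&(A[:,1]<y+.05),2]])) for y in np.arange(-.7,.3,.05)])
# cat front face plane: side view
Q=P2[185:235,228:264].reshape(-1,3);Q=Q[(Q[:,2]>.03)&(Q[:,2]<.1)&(Q[:,0]<.57)&(Q[:,0]>.51)]
for _ in range(6):
    c=np.median(Q,0) if _==0 else Q.mean(0);n=np.linalg.svd(Q-c)[2][2];r=(Q-c)@n;Q=Q[abs(r)<max(.0025,0)] if _ else Q[abs(r)<.006]
print(c,n*np.sign(n[0]),len(Q),np.degrees(np.arctan2(n[1]*np.sign(n[0]),abs(n[0]))))
E
```

```text
0.15 [0, 0, 0, 333, 325, 0, 0, 0, 0, 0, 0, 1, 0, 0, 407, 359, 0, 0, 0, 0]
0.20 [0, 0, 0, 0, 295, 0, 0, 0, 0, 0, 0, 0, 0, 67, 421, 400, 289, 0, 0, 0]
0.25 [0, 0, 0, 0, 0, 0, 0, 0, 0, 0, 0, 465, 463, 450, 434, 379, 284, 0, 0, 0]
0.30 [0, 0, 1, 4, 15, 18, 4, 5, 5, 4, 5, 5, 103, 104, 12, 6, 17, 18, 6, 24]
0.35 [0, 0, 0, 16, 19, 18, 5, 17, 17, 16, 16, 15, 102, 103, 15, 6, 19, 19, 24, 25]
0.40 [0, 0, 0, 3, 5, 18, 18, 16, 16, 191, 233, 234, 85, 90, 5, 5, 6, 5, 5, 24]
0.45 [0, 0, 0, 3, 5, 5, 86, 20, 18, 237, 414, 433, 244, 5, 23, 21, 5, 6, 7, 14]
0.50 [0, 0, 0, 8, 86, 89, 90, 3, 4, 24, 460, 470, 353, 5, 22, 116, 118, 23, 24, 90]
0.55 [0, 0, 0, 14, 18, 17, 89, 4, 3, 22, 357, 432, 355, 20, 23, 22, 118, 24, 23, 14]
0.60 [0, 0, 0, 14, 38, 32, 89, 5, 4, 24, 334, 432, 341, 23, 23, 24, 24, 49, 48, 8]
0.65 [0, 0, 0, 5, 40, 47, 89, 89, 3, 23, 23, 433, 357, 41, 24, 23, 50, 50, 46, 6]
0.70 [0, 0, 0, 6, 36, 40, 87, 91, 4, 21, 23, 469, 462, 43, 43, 43, 43, 50, 6, 7]
0.75 [0, 0, 0, 13, 17, 16, 8, 89, 4, 22, 23, 469, 463, 5, 5, 41, 42, 42, 18, 119]
0.80 [0, 0, 0, 5, 17, 88, 89, 89, 4, 21, 23, 23, 22, 6, 5, 27, 99, 108, 108, 118]
0.85 [0, 0, 0, 9, 84, 88, 85, 4, 4, 4, 7, 5, 5, 5, 27, 28, 99, 95, 105, 95]
[0.54420624 0.10844453 0.06504399] [ 0.9383802  -0.34558414  0.0037686 ] 541 -20.217607763386997
```

```bash
cat >> h.py <<'E'
def delta(p,phi,base=None):
    o=get_obs(); T=R.from_quat(o["tool_rot"]); s=T.inv().apply(np.array(p)-o["position"])/.025
    f=np.radians(phi);M=np.array([[np.cos(f),np.sin(f),0],[np.sin(f),-np.cos(f),0],[0,0,-1]]).T
    M=np.c_[[np.cos(f),np.sin(f),0],[np.sin(f),-np.cos(f),0],[0,0,-1]]
    rv=(T.inv()*R.from_matrix(M)).as_rotvec(degrees=True)
    print(p,phi,s.round(2),rv.round(1))
E
python3 - <<'E'
from h import *
delta((.205,-.59,.50),-70.9)
delta((.25,-.50,.52),-50)
delta((.30,-.30,.52),-20)
E
```

```text
(0.205, -0.59, 0.5) -70.9 [-1.00e-02 -1.00e-02 -1.11e+01] [ 0. -0.  0.]
(0.25, -0.5, 0.52) -50 [ -2.83  -2.89 -11.9 ] [  0.   -0.  -20.9]
(0.3, -0.3, 0.52) -20 [ -9.73  -7.4  -11.9 ] [  0.   -0.  -50.9]
```

Call:
carry_out(deltas=[[0.66, 0, 0, -2, 0, 0, -8], [0.66, 0, 0, -4, 0, 0, -16], [0.66, -0.5, -0.5, -6, 0, 0, -24], [0.66, -1, -1, -8, 0, 0, -32], [0.66, -1.5, -1.5, -10, 0, 0, -40], [0.66, -2.8, -2.9, -11.5, 0, 0, -48], [0.66, -4, -4, -11.9, 0, 0, -54], [0.66, -5.5, -5, -11.9, 0, 0, -60]], force=20)

```text
time: 1.6
position: [0.2779, -0.4228, 0.5228]
tool_rot: [0.996, -0.093, 0.002, 0.003]
ft_force: [1.7, 1.0, 0.0]
grip_width: 0.0309
```

```bash
python3 - <<'E'
from h import *
o=get_obs();print(o["time"],o["position"],o["q"],o["grip_width"],np.degrees(R.from_quat(o["tool_rot"]).as_euler("xyz")))
delta((.33,-.27,.52),20)
delta((.42,-.05,.52),50)
delta((.47,.13,.50),70)
E
```

```text
1.6 [ 0.277912   -0.4227522   0.52279786] [-1.21075546e+00  1.44226246e-01  1.21141546e+00  5.08900812e-04
  1.77934453e+00 -1.02452692e+00] 0.030949099117819887 [179.69136225  -0.22098225 -10.66338267]
(0.33, -0.27, 0.52) 20 [ 0.92 -6.39  0.08] [  0.4  -0.1 -30.7]
(0.42, -0.05, 0.52) 50 [  2.83 -15.7    0.04] [  0.4  -0.  -60.7]
(0.47, 0.13, 0.5) 70 [  3.46 -23.15   0.8 ] [  0.4   0.  -80.7]
```

Call:
carry_out(deltas=[[0.66, 0.2, -2, 0, 0, 0, -8], [0.66, 0.5, -4, 0, 0, 0, -16], [0.66, 0.9, -6, 0, 0, 0, -24], [0.66, 1.3, -8, 0, 0, 0, -32], [0.66, 1.7, -10, 0, 0, 0, -40], [0.66, 2.1, -12, 0, 0, 0, -48], [0.66, 2.5, -14, 0, 0, 0, -56], [0.66, 2.9, -16, 0, 0, 0, -64]])

```text
time: 2.4
position: [0.4211, -0.0478, 0.5202]
tool_rot: [0.893, 0.45, 0.0, 0.0]
ft_force: [0.5, -0.9, 1.1]
grip_width: 0.0151
```

```bash
python3 - <<'E'
from h import *
o=get_obs();print(o["time"],o["position"],o["q"],o["grip_width"],np.degrees(R.from_quat(o["tool_rot"]).as_euler("xyz")))
delta((.49,.127,.30),69.8)
delta((.49,.127,.12),69.8)
E
```

```text
2.4 [ 0.4211388  -0.04778318  0.52020712] [-3.77897234e-01  3.96013684e-03  1.37303542e+00 -8.48919157e-05
  1.76333818e+00 -1.31064840e+00] 0.01514125337217016 [ 1.79929069e+02 -1.39413823e-02  5.34417800e+01]
(0.49, 0.127, 0.3) 69.8 [ 7.25 -1.96  8.81] [  0.1  -0.  -16.4]
(0.49, 0.127, 0.12) 69.8 [ 7.25 -1.97 16.01] [  0.1  -0.  -16.4]
```

Call:
carry_out(deltas=[[0.66, 1.9, -0.5, 0, 0, 0, -6], [0.66, 3.8, -1, 0, 0, 0, -12], [0.66, 5.6, -1.5, 0.6, 0, 0, -16.4], [0.66, 7.25, -1.96, 1.5, 0, 0, -16.4], [0.66, 7.25, -1.96, 3.4, 0, 0, -16.4], [0.66, 7.25, -1.96, 5.3, 0, 0, -16.4], [0.66, 7.25, -1.96, 7.2, 0, 0, -16.4], [0.66, 7.25, -1.96, 8.8, 0, 0, -16.4]])

```text
time: 3.2
position: [0.4895, 0.1248, 0.2976]
tool_rot: [0.821, 0.57, -0.001, -0.0]
ft_force: [0.2, -1.7, 0.2]
grip_width: 0.0149
```

```bash
python3 - <<'E'
from h import *
o=get_obs();print(o["time"],o["position"],np.degrees(R.from_quat(o["tool_rot"]).as_euler("xyz")))
im,d=snap("wrist","w1")
delta((.49,.127,.09),69.8)
E
```

```text
3.2 [0.48953485 0.12480427 0.2976215 ] [-1.79923865e+02  3.02936879e-02  6.95631170e+01]
(0.49, 0.127, 0.09) 69.8 [0.21 0.25 8.06] [-0.8  0.3 -0.3]
```

View pics/w1.png

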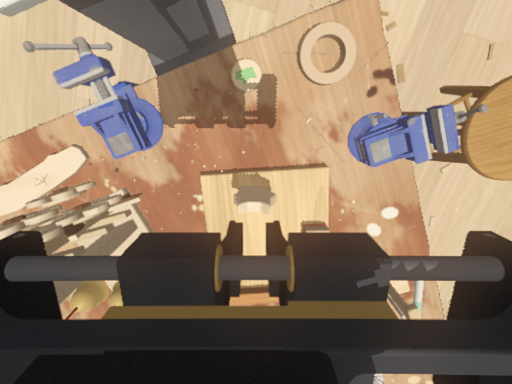

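Call:
carry_out(deltas=[[0.66, 0, 0, 2, 0, 0, 0], [0.66, 0, 0, 4, 0, 0, 0], [0.66, 0, 0, 6, 0, 0, 0], [0.66, 0, 0, 7.5, 0, 0, 0], [0.66, 0, 0.2, 8, 0, 0, 0], [0.66, 0, 0.5, 8.05, 0, 0, 0], [0.66, 0, 0.75, 8.05, 0, 0, 0], [0.66, 0, 0.85, 8.05, 0, 0, 0]])

```text
time: 4.05
position: [0.5139, 0.1167, 0.1009]
tool_rot: [0.822, 0.57, 0.003, 0.002]
ft_force: [-0.5, -0.1, -0.6]
grip_width: 0.0147
```

```bash
python3 - <<'E'
from h import *
o=get_obs();print(o["time"],o["position"],o["ft_force"],np.degrees(R.from_quat(o["tool_rot"]).as_euler("xyz")))
im,d=snap("side","s2")
cv2.imwrite("pics/s2c.png",cv2.resize(im[150:310,165:315,::-1],(600,600),interpolation=cv2.INTER_CUBIC))
P=cloud("side",d)
Q=P[150:235,210:270].reshape(-1,3);Q=Q[(Q[:,2]>.03)&(Q[:,2]<.2)&(Q[:,0]<.6)]
E
```

```text
4.05 [0.51393739 0.11673844 0.10090243] [-0.54893031 -0.14301447 -0.59042016] [ 1.79665656e+02 -1.27709013e-01  6.94998190e+01]
```

View pics/s2c.png

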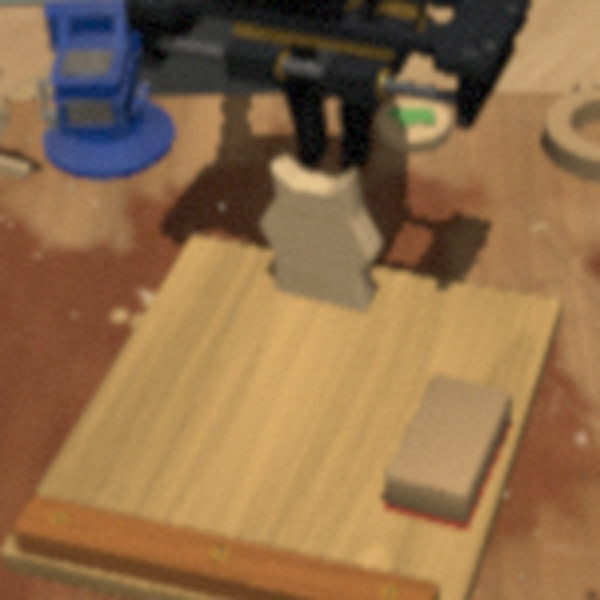

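Call:
carry_out(deltas=[[0.66, 0, 0, 0.4, 0, 0, 0], [0.66, 0, 0.1, 0.4, 0, 0, 0], [0.66, 0, 0.2, 0.4, 0, 0, 0], [0.66, 0, 0.3, 0.4, 0, 0, 0], [0.66, 0, 0.4, 0.4, 0, 0, 0], [0.66, 0, 0.5, 0.4, 0, 0, 0], [0.66, 0, 0.6, 0.4, 0, 0, 0], [0.66, 0, 0.7, 0.4, 0, 0, 0]])

```text
time: 4.9
position: [0.5271, 0.1109, 0.0886]
tool_rot: [0.822, 0.57, -0.0, -0.0]
ft_force: [0.4, -0.3, -0.0]
grip_width: 0.0151
```

```bash
python3 - <<'E'
from h import *
o=get_obs();print(o["time"],o["position"],o["ft_force"],np.degrees(R.from_quat(o["tool_rot"]).as_euler("xyz")))
im,d=snap("side","s3")
cv2.imwrite("pics/s3c.png",cv2.resize(im[150:310,165:315,::-1],(600,600),interpolation=cv2.INTER_CUBIC))
E
```

```text
4.9 [0.52712168 0.11088151 0.08857436] [ 0.40487702 -0.25787222 -0.00588019] [-1.79996662e+02  1.33741204e-03  6.95230037e+01]
```

View pics/s3c.png

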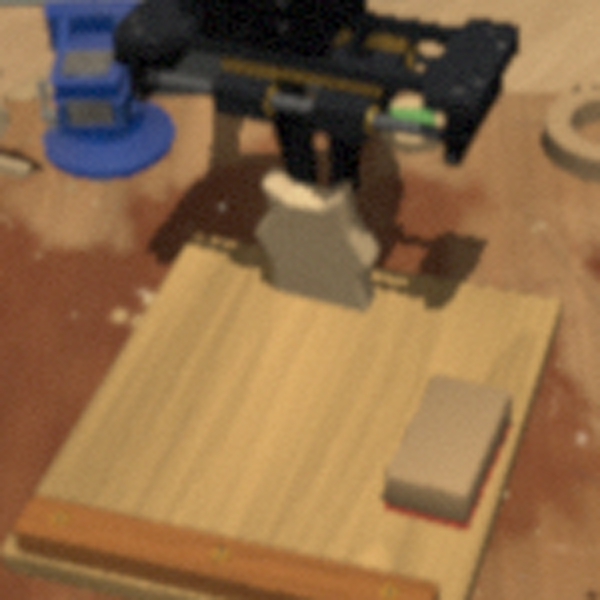

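The cat (crop around 310,250) is leaning toward the strip with the fingers on its back; continuing slowly.

Call:
carry_out(deltas=[[0.66, 0, 0.08, 0, 0, 0, 0], [0.66, 0, 0.16, 0, 0, 0, 0], [0.66, 0, 0.24, 0, 0, 0, 0], [0.66, 0, 0.32, 0, 0, 0, 0], [0.66, 0, 0.4, 0, 0, 0, 0], [0.66, 0, 0.4, 0, 0, 0, 0], [0.66, 0, 0.4, 0, 0, 0, 0], [0.66, 0, 0.4, 0, 0, 0, 0]])

```text
time: 5.75
position: [0.5361, 0.1075, 0.0886]
tool_rot: [0.822, 0.57, -0.0, -0.0]
ft_force: [-0.3, 0.4, 0.7]
grip_width: 0.0146
```

```bash
python3 - <<'E'
from h import *
o=get_obs();print(o["time"],o["position"],o["ft_force"])
im,d=snap("side","s4")
cv2.imwrite("pics/s4c.png",cv2.resize(im[150:310,165:315,::-1],(600,600),interpolation=cv2.INTER_CUBIC))
E
```

```text
5.75 [0.53611302 0.10751651 0.08856375] [-0.28090937  0.38136258  0.68325496]
```

View pics/s4c.png

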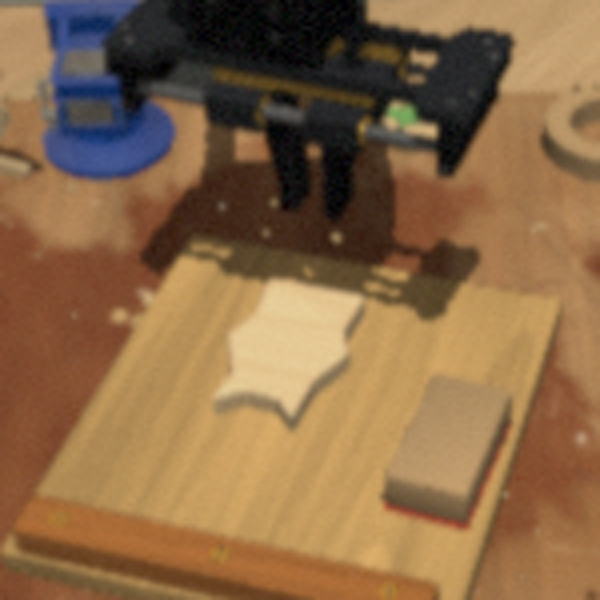

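The cat lies flat, ears toward the strip. Measuring its pose.

```bash
cat >> h.py <<'E'
B0=np.array([.6307,.101]);BA=np.radians(-16.5)
XB=np.array([np.cos(BA),np.sin(BA)]);YB=np.array([-XB[1],XB[0]])
def catpose(P,box):
    # fit template of outline corners? use light-coloured top points at z~.034
    r0,r1,c0,c1=box
    Q=P[r0:r1,c0:c1].reshape(-1,3);Q=Q[(Q[:,2]>.0295)&(Q[:,2]<.039)]
    b=np.c_[(Q[:,:2]-B0)@XB,(Q[:,:2]-B0)@YB]*1000
    return b,Q
E
python3 - <<'E'
from h import *
P=cloud("side",np.load("pics/s4.npy"))
b,Q=catpose(P,(222,268,212,262))
b=b[(b[:,1]<50)&(b[:,1]>-75)&(b[:,0]<60)]
print(len(b),b.min(0),b.max(0))
for y in range(-60,30,6):
    s=b[(b[:,1]>=y)&(b[:,1]<y+6)]
    if len(s):print(y+3,len(s),s[:,0].min().round(1),s[:,0].max().round(1))
P=cloud("side",np.load("pics/side0.npy"))
S=P[270:325,165:285].reshape(-1,3); bb=np.c_[(S[:,:2]-B0)@XB,(S[:,:2]-B0)@YB]*1000
m=(S[:,2]>.036)&(S[:,2]<.043)
for y in range(-110,100,30):
    k=m&(bb[:,1]>=y)&(bb[:,1]<y+15); print("strip",y,np.percentile(bb[k,0],[2,98]).round(1) if k.any() else None)
o=get_obs();p=o["position"][:2]-B0;print(p@XB*1000,p@YB*1000)
E
```

```text
824 [-82.39078691 -50.6137094 ] [15.2185512  13.62404448]
-51 6 -42.4 -29.3
-45 42 -78.8 12.3
-39 92 -82.1 12.7
-33 91 -81.1 7.7
-27 88 -82.1 4.0
-21 86 -82.2 4.7
-15 86 -82.4 5.3
-9 90 -80.0 10.7
-3 102 -81.7 15.2
3 88 -79.9 13.8
9 48 -81.1 -21.2
15 5 -35.8 -29.6
strip -110 [101.2 123.3]
strip -80 [100.1 123.5]
strip -50 [100.6 123.5]
strip -20 [100.6 123.9]
strip 10 [100.9 123.3]
strip 40 [100.7 123.9]
strip 70 [ 50.1 124.1]
-92.56170196249104 -20.60153733415051
```

```bash
python3 - <<'E'
from h import *
def T(x,y,z,phi=76.15):
    p=B0+XB*x/1000+YB*y/1000; print(x,y,end=" ");delta((p[0],p[1],z),phi)
T(-112,-18,.088)
T(-112,-18,.025)
E
```

```text
-112 -18 (np.float64(0.5181999134900919), np.float64(0.11555096337921188), 0.088) 76.15 [ 0.05 -0.78  0.02] [-0.   0.  -6.6]
-112 -18 (np.float64(0.5181999134900919), np.float64(0.11555096337921188), 0.025) 76.15 [ 0.05 -0.78  2.54] [-0.   0.  -6.6]
```

Call:
carry_out(deltas=[[0.66, 0.05, -0.4, 0, 0, 0, -3], [0.66, 0.05, -0.78, 0, 0, 0, -6.6], [0.66, 0.05, -0.78, 0.5, 0, 0, -6.6], [0.66, 0.05, -0.78, 1.2, 0, 0, -6.6], [0.66, 0.05, -0.78, 1.8, 0, 0, -6.6], [0.66, 0.05, -0.78, 2.2, 0, 0, -6.6], [0.66, 0.05, -0.78, 2.4, 0, 0, -6.6], [0.66, 0.05, -0.78, 2.4, 0, 0, -6.6]])

```text
time: 6.6
position: [0.5182, 0.1154, 0.0277]
tool_rot: [0.787, 0.616, -0.001, -0.0]
ft_force: [-0.3, 0.0, -0.3]
grip_width: 0.0151
```

```bash
python3 - <<'E'
from h import *
o=get_obs();print(o["time"],o["position"],o["ft_force"],np.degrees(R.from_quat(o["tool_rot"]).as_euler("xyz")))
def T(x,y,z,phi=76.15):
    p=B0+XB*x/1000+YB*y/1000; print(x,y,end=" ");delta((p[0],p[1],z),phi)
p=o["position"][:2]-B0;print(p@XB*1000,p@YB*1000)
T(-92,-18,.025)
T(-42,-18,.025)
T(-17,-18,.025)
T(-7.5,-18,.025)
im,d=snap("side","s5")
cv2.imwrite("pics/s5c.png",cv2.resize(im[150:310,165:315,::-1],(600,600),interpolation=cv2.INTER_CUBIC))
E
```

```text
6.6 [0.51819702 0.11535812 0.02769106] [-0.26671127  0.04079554 -0.26515362] [-1.79923233e+02  2.10067841e-02  7.60964888e+01]
-111.94800710875813 -18.18572360803671
-92 -18 (np.float64(0.5373763081874557), np.float64(0.1098706564851334), 0.025) 76.15 [-0.03  0.8   0.11] [-0.1  0.  -0.1]
-42 -18 (np.float64(0.5853172949308654), np.float64(0.09566988924993729), 0.025) 76.15 [-0.12  2.8   0.1 ] [-0.1  0.  -0.1]
-17 -18 (np.float64(0.6092877883025701), np.float64(0.08856950563233922), 0.025) 76.15 [-0.16  3.79  0.1 ] [-0.1  0.  -0.1]
-7.5 -18 (np.float64(0.618396575783818), np.float64(0.08587135985765196), 0.025) 76.15 [-0.18  4.17  0.1 ] [-0.1  0.  -0.1]
```

View pics/s5c.png

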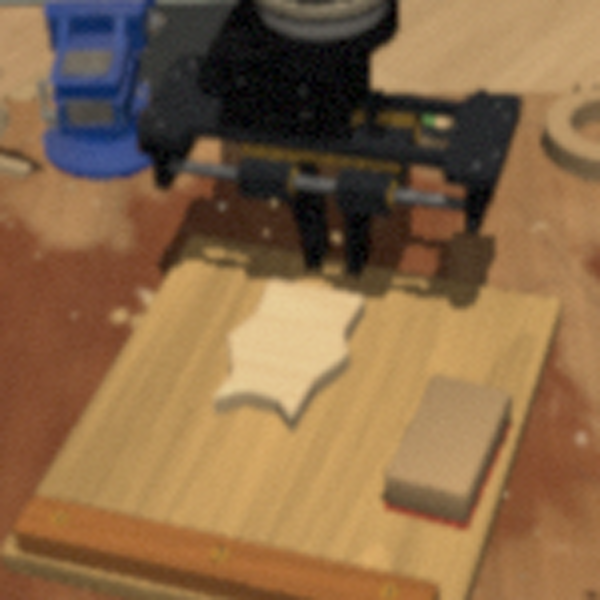

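Call:
carry_out(deltas=[[0.66, 0, 0.3, 0.12, 0, 0, 0], [0.66, 0, 0.6, 0.12, 0, 0, 0], [0.66, 0, 0.8, 0.12, 0, 0, 0], [0.66, 0, 1.0, 0.12, 0, 0, 0], [0.66, -0.05, 1.2, 0.12, 0, 0, 0], [0.66, -0.05, 1.4, 0.12, 0, 0, 0], [0.66, -0.06, 1.6, 0.12, 0, 0, 0], [0.66, -0.07, 1.8, 0.12, 0, 0, 0]])

```text
time: 7.45
position: [0.562, 0.1029, 0.0256]
tool_rot: [0.787, 0.617, -0.0, -0.0]
ft_force: [-0.8, -0.2, 1.3]
grip_width: 0.0149
```

```bash
cat > chk.py <<'E'
from h import *
import sys
n=sys.argv[1]
o=get_obs();print(o["time"],o["position"],o["ft_force"],np.degrees(R.from_quat(o["tool_rot"]).as_euler("xyz"))[2])
p=o["position"][:2]-B0;print("tcp board",(p@XB*1000).round(1),(p@YB*1000).round(1))
im,d=snap("side",n)
cv2.imwrite(f"pics/{n}c.png",cv2.resize(im[150:310,165:315,::-1],(600,600),interpolation=cv2.INTER_CUBIC))
P=cloud("side",d)
g=(im.min(2)>0)
b,Q=catpose(P,(222,305,175,262))
lim=float(sys.argv[2]) if len(sys.argv)>2 else 97
b=b[(b[:,1]<50)&(b[:,1]>-75)&(b[:,0]<lim)&(b[:,0]>p@XB*1000+5)]
for y in range(-60,30,6):
    s=b[(b[:,1]>=y)&(b[:,1]<y+6)]
    if len(s):print(y+3,len(s),s[:,0].min().round(1),s[:,0].max().round(1))
E
python3 chk.py s6
```

```text
7.45 [0.56198337 0.10287006 0.02561307] [-0.78797354 -0.16449525  1.34788341] 76.12275252156742
tcp board -66.4 -17.7
-45 26 -51.8 4.3
-39 73 -53.2 15.5
-33 100 -56.5 41.5
-27 105 -57.8 36.8
-21 99 -56.0 32.4
-15 91 -53.0 32.4
-9 99 -57.2 32.7
-3 97 -57.5 33.0
3 112 -60.6 40.0
9 84 -55.5 40.9
15 16 -15.7 -2.2
```

View pics/s6c.png

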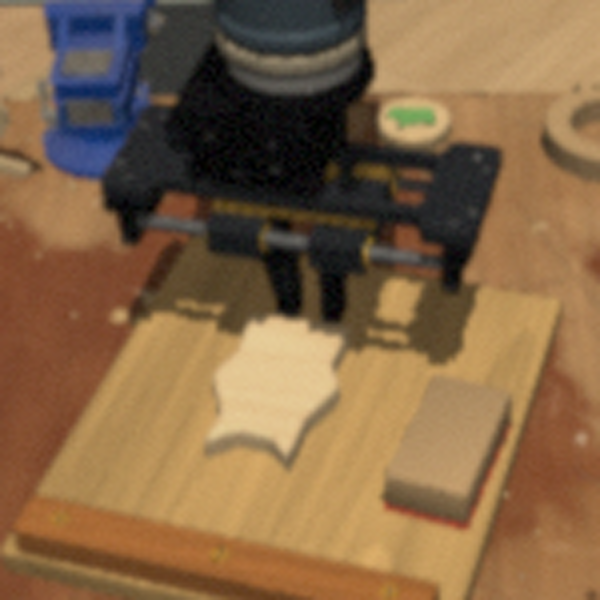

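Call:
carry_out(deltas=[[0.66, 0, 0.25, 0, 0, 0, 0], [0.66, -0.02, 0.5, 0, 0, 0, 0], [0.66, -0.04, 0.75, 0, 0, 0, 0], [0.66, -0.05, 1.0, 0, 0, 0, 0], [0.66, -0.06, 1.25, 0, 0, 0, 0], [0.66, -0.07, 1.5, 0, 0, 0, 0], [0.66, -0.08, 1.7, 0, 0, 0, 0], [0.66, -0.09, 1.9, 0, 0, 0, 0]])

```text
time: 8.3
position: [0.6076, 0.0893, 0.0256]
tool_rot: [0.787, 0.617, -0.0, -0.0]
ft_force: [-0.4, -0.2, 0.6]
grip_width: 0.0148
```

```bash
python3 chk.py s7
```

```text
8.3 [0.60759251 0.08930694 0.02558402] [-0.43112008 -0.21161574  0.58197779] 76.12327082669476
tcp board -18.8 -17.8
-51 1 45.0 45.0
-45 34 -3.6 55.0
-39 78 -7.6 64.3
-33 115 -8.3 90.1
-27 110 -9.2 84.6
-21 109 -12.6 78.9
-15 107 -5.9 78.7
-9 108 -10.4 78.5
-3 114 -10.1 81.9
3 121 -12.9 86.2
9 92 -9.4 88.3
15 18 30.2 46.6
```

View pics/s7c.png

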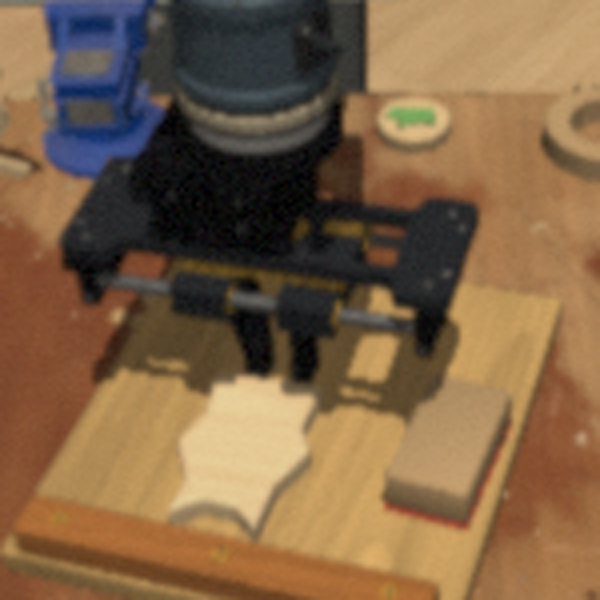

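Call:
carry_out(deltas=[[0.66, 0, 0.08, 0, 0, 0, 0], [0.66, 0, 0.16, 0, 0, 0, 0], [0.66, -0.01, 0.23, 0, 0, 0, 0], [0.66, -0.01, 0.29, 0, 0, 0, 0], [0.66, -0.02, 0.34, 0, 0, 0, 0], [0.66, -0.02, 0.38, 0, 0, 0, 0], [0.66, -0.02, 0.4, 0, 0, 0, 0], [0.66, -0.02, 0.4, 0, 0, 0, 0]])

```text
time: 9.15
position: [0.617, 0.0865, 0.0256]
tool_rot: [0.787, 0.617, 0.0, 0.0]
ft_force: [-0.8, 0.3, -0.6]
grip_width: 0.0154
```

```bash
python3 chk.py s8 99
```

```text
9.15 [0.61702321 0.08648538 0.02560064] [-0.81623001  0.26955887 -0.58645694] 76.12413970487937
tcp board -9.0 -17.8
-51 3 50.9 56.0
-45 38 4.2 66.0
-39 76 6.1 73.9
-33 110 2.5 96.4
-27 124 -0.1 95.6
-21 107 -0.8 88.7
-15 110 3.2 88.0
-9 114 -0.3 98.5
-3 120 -0.4 91.9
3 120 -0.2 95.2
9 93 3.0 96.9
15 18 40.2 54.5
```

View pics/s8c.png

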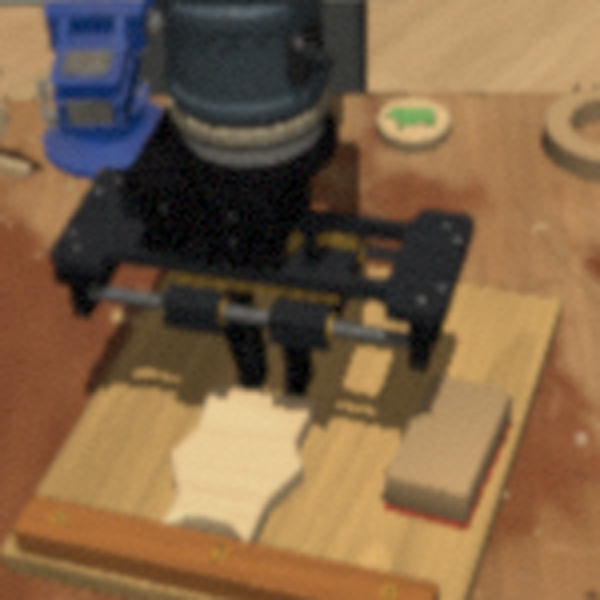

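Call:
carry_out(deltas=[[0.66, 0, 0.02, 0, 0, 0, 0], [0.66, 0, 0.04, 0, 0, 0, 0], [0.66, 0, 0.06, 0, 0, 0, 0], [0.66, 0, 0.06, 0, 0, 0, 0]])

```text
time: 9.6
position: [0.6172, 0.0864, 0.0256]
tool_rot: [0.787, 0.617, -0.001, -0.001]
ft_force: [-2.4, 1.8, 2.0]
grip_width: 0.0148
```

Call:
carry_out(deltas=[[0.66, 0, 0.02, 0, 0, 0, 0], [0.66, 0, 0.04, 0, 0, 0, 0], [0.66, 0, 0.04, 0, 0, 0, 0]])

```text
time: 9.9
position: [0.6174, 0.0864, 0.0255]
tool_rot: [0.787, 0.617, -0.001, -0.002]
ft_force: [-5.5, 2.2, 4.3]
grip_width: 0.015
```

Call:
carry_out(deltas=[[0.66, 0, -0.1, 0, 0, 0, 0], [0.66, 0, -0.5, 0, 0, 0, 0], [0.66, 0, -1.2, 0, 0, 0, 0], [0.66, 0, -2, -1, 0, 0, 0], [0.66, 0, -3, -2.5, 0, 0, 0], [0.66, 0, -4, -4, 0, 0, 0], [0.66, 0, -5, -6, 0, 0, 0], [0.66, 0, -6, -7, 0, 0, 0]])

```text
time: 10.7
position: [0.4751, 0.1219, 0.2033]
tool_rot: [0.787, 0.616, 0.003, 0.002]
ft_force: [1.2, 0.5, 0.8]
grip_width: 0.0148
```

```bash
python3 - <<'E'
from h import *
o=get_obs();print(o["time"],o["position"],o["ft_force"])
for c in ("top","wrist","side"):
    im,d=snap(c,c+"9"); 
    for t in ("ear_left","ear_right","cat"): 
        P=cloud(c,d)
        for s in spot_in(c,t)[:1]:
            r,q=[int(round(x)) for x in s["pixel"]];b=(P[r,q,:2]-B0)*1000;print(c,t,round(s["score"],2),r,q,(b@XB).round(1),(b@YB).round(1))
    if c=="top": cv2.imwrite("pics/t9c.png",cv2.resize(im[100:190,230:340,::-1],(733,600),interpolation=cv2.INTER_CUBIC))
    if c=="side": cv2.imwrite("pics/s9c.png",cv2.resize(im[230:320,165:285,::-1],(800,600),interpolation=cv2.INTER_CUBIC))
E
```

```text
10.7 [0.47505971 0.12188222 0.20328166] [1.20157708 0.53952947 0.81144147]
top ear_left 0.74 147 288 36.5 -18.5
top ear_right 0.91 143 287 45.0 -12.9
top cat 0.61 142 291 50.7 -22.0
wrist ear_left 0.85 294 253 20.4 -16.5
wrist ear_right 0.86 292 252 16.3 -18.4
wrist cat 0.91 295 251 21.2 -19.8
side ear_left 0.8 272 221 52.3 -20.3
side ear_right 0.76 271 223 48.6 -17.5
side cat 0.68 276 224 61.0 -10.8
```

View pics/t9c.png

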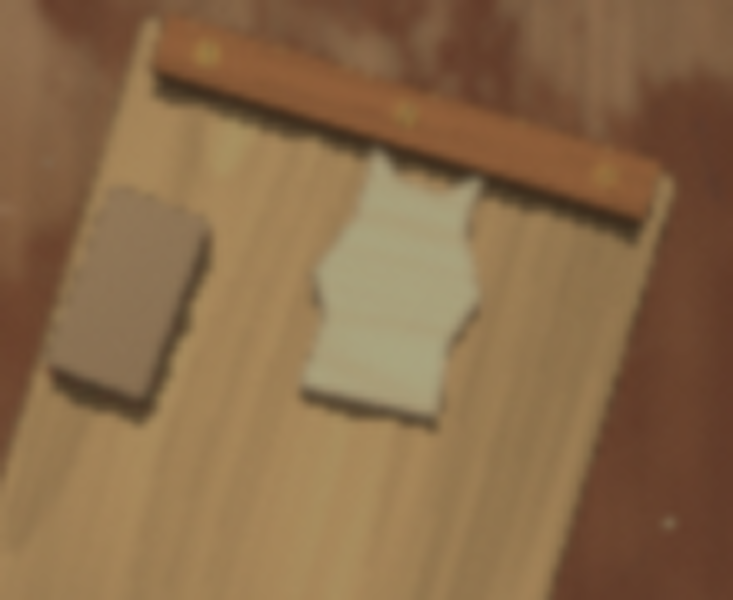

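View pics/wrist9.png

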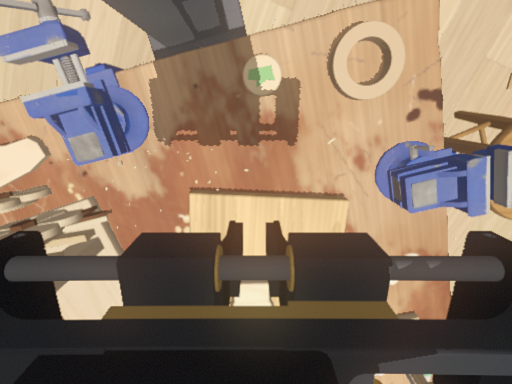

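View pics/s9c.png

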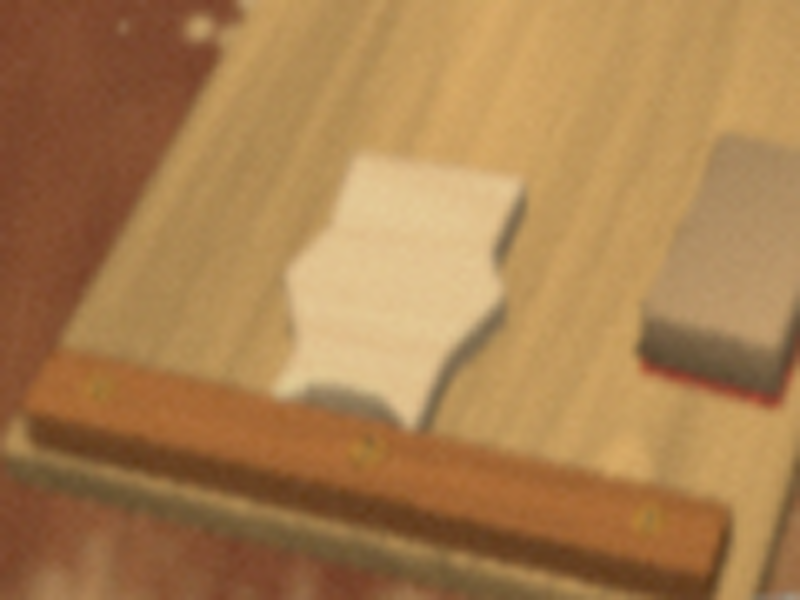

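```bash
python3 - <<'E'
from h import *
im=cv2.imread("pics/top9.png");K,D,o,r=info("top");r=rot(r)
# ortho-rectify at z=.034 in board coords, 0.25mm/px (x_b up)
def rect(z):
    xs=np.arange(-20,130,.25);ys=np.arange(70,-90,-.25)
    X,Y=np.meshgrid(xs[::-1],ys,indexing="ij")
    W=np.c_[B0+np.c_[X.ravel(),Y.ravel()]/1000@np.c_[XB,YB].T,np.full(X.size,z)]
    C=(W-o)@r
    p,_=cv2.projectPoints(C,np.zeros(3),np.zeros(3),K,D);p=p.reshape(*X.shape,2).astype(np.float32)
    return cv2.remap(im,p[...,0],p[...,1],cv2.INTER_CUBIC)
a=rect(.034);cv2.imwrite("pics/ort.png",a)
b=rect(.038);cv2.imwrite("pics/ort2.png",b)
# cat mask: light & less saturated
h=cv2.cvtColor(a,cv2.COLOR_BGR2HSV);print(h[400,320:380:20],h[400,500])
m=((h[...,1]<88)&(h[...,2]>120)).astype(np.uint8);n,l,st,ct=cv2.connectedComponentsWithStats(m)
k=1+np.argmax(st[1:,4]);m=l==k
print(st[k])
R_,C_=np.nonzero(m);xb=129.75-R_*.25;yb=70-C_*.25
for nm,s in(("L",(yb>-15)),("R",(yb<-20))):
    i=np.argmax(np.where(s,xb,-99));print(nm,xb[i],yb[i])
cols=[];e=[]
for c in range(int((70-4)/.25),int((70+36)/.25),4):
    rr=np.nonzero(m[:,c])[0]
    if len(rr):cols.append(70-c*.25);e.append(129.75-rr.max()*.25)
f=np.polyfit(cols,e,1);print("foot yaw",-np.degrees(np.arctan(f[0])),np.polyval(f,-17),np.std(np.polyval(f,cols)-e))
# strip edge at z=.038 : reddish
h=cv2.cvtColor(b,cv2.COLOR_BGR2HSV);
for y in (50,20,-10,-20,-55,-75):
    c=int((70-y)/.25);hh=h[:,c,0].astype(int);ss=h[:,c,1];rr=np.nonzero((hh<14)&(h[:,c,2]>100)&(np.arange(len(hh))>20)&(np.arange(len(hh))<160))[0];print("strip",y,129.75-rr.max()*.25 if len(rr) else None)
t0=[(s,t) for s in("sanding_block","tape_roll") for t in [0]]
P=cloud("top",np.load("pics/top9.npy"))
Q=P[122:165,230:266].reshape(-1,3);Q=Q[(Q[:,2]>.04)&(Q[:,2]<.05)];print(cv2.minAreaRect((Q[:,:2]*1000).astype(np.float32)))
E
```

```text
[[ 24  69 169]
 [ 24  68 169]
 [ 25  66 169]] [ 17 118 147]
[  225   136   251   384 72720]
L 95.0 4.5
R 95.75 -34.0
foot yaw 4.23971097959679 1.5174484052532833 0.15161004662710817
strip 50 99.75
strip 20 100.0
strip -10 100.0
strip -20 100.25
strip -55 100.25
strip -75 100.25
((666.2286376953125, 173.7149200439453), (41.95648193359375, 74.98731994628906), 70.40227508544922)
```

View pics/ort.png

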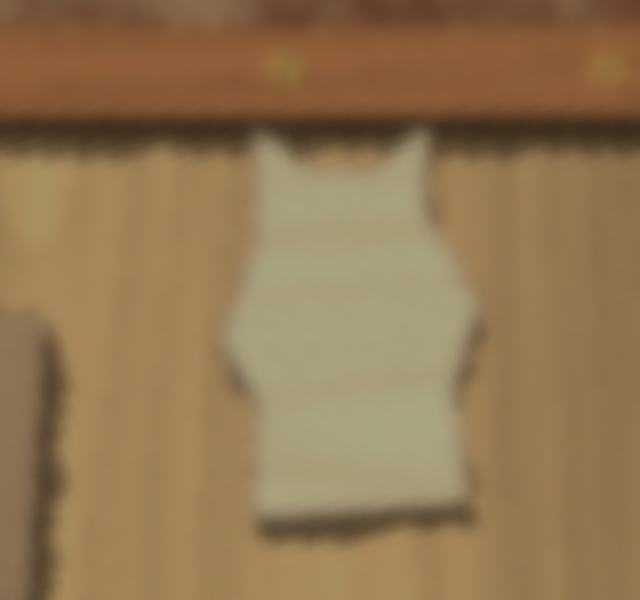

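Ortho-view: right ear at 95.75, left at 95.0 (blurred tips), foot yaw about 4.2° against 2.7° ideal, so the left ear may be ~1 mm short. The two-finger push was probably carried by the right finger, in line with the right ear. I'll push again with closed fingers between the ears.

```bash
python3 - <<'E'
from h import *
o=get_obs();print(o["time"],o["position"])
def T(x,y,z,phi=75):
    p=B0+XB*x/1000+YB*y/1000; print(x,y,end=" ");delta((p[0],p[1],z),phi)
T(-45,-16,.10)
T(-45,-16,.0255)
T(-14,-16,.0255)
E
```

```text
11.3 [0.47379304 0.12167541 0.19961375]
-45 -16 (np.float64(0.5830088664156686), np.float64(0.09843957475378544), 0.1) 75 [0.15 4.47 3.98] [-0.1  0.   1.1]
-45 -16 (np.float64(0.5830088664156686), np.float64(0.09843957475378544), 0.0255) 75 [0.15 4.48 6.96] [-0.1  0.   1.1]
-14 -16 (np.float64(0.6127322781965826), np.float64(0.08963509906796384), 0.0255) 75 [0.09 5.71 6.96] [-0.1  0.   1.1]
```

Call:
carry_out(deltas=[[1, 0.05, 1.5, 1.2, 0, 0, 0.5], [1, 0.1, 3, 2.5, 0, 0, 1.1], [1, 0.15, 4.47, 4, 0, 0, 1.1], [1, 0.15, 4.48, 5.3, 0, 0, 1.1], [1, 0.15, 4.48, 6.4, 0, 0, 1.1], [1, 0.15, 4.6, 6.9, 0, 0, 1.1], [1, 0.12, 5, 6.9, 0, 0, 1.1], [1, 0.1, 5.5, 6.9, 0, 0, 1.1]], force=10)

```text
time: 12.1
position: [0.6088, 0.0913, 0.0286]
tool_rot: [0.793, 0.609, 0.0, 0.0]
ft_force: [0.4, -0.1, -0.5]
grip_width: 0.0003
```

Call:
carry_out(deltas=[[1, 0, 0.12, 0, 0, 0, 0], [1, 0, 0.2, 0, 0, 0, 0], [1, 0, 0.24, 0, 0, 0, 0], [1, 0, 0.24, 0, 0, 0, 0]])

```text
time: 12.5
position: [0.6135, 0.0899, 0.0287]
tool_rot: [0.793, 0.609, 0.0, 0.0]
ft_force: [-0.2, 0.9, -0.2]
grip_width: 0.0007
```

```bash
python3 chk.py s10 99 | head -3
```

```text
12.5 [0.61354393 0.08989863 0.02873115] [-0.23698603  0.91806518 -0.18178063] 75.0335266743403
tcp board -13.3 -15.5
-57 1 98.7 98.7
```

View pics/s10c.png

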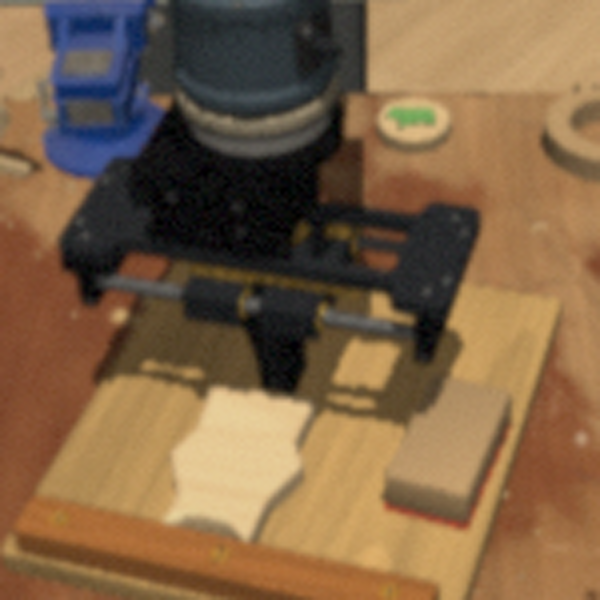

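Call:
carry_out(deltas=[[1, 0, 0.03, 0.12, 0, 0, 0], [1, 0, 0.08, 0.12, 0, 0, 0], [1, 0, 0.12, 0.12, 0, 0, 0], [1, 0, 0.15, 0.12, 0, 0, 0], [1, 0, 0.18, 0.12, 0, 0, 0], [1, 0, 0.2, 0.12, 0, 0, 0], [1, 0, 0.2, 0.12, 0, 0, 0]])

```text
time: 13.25
position: [0.6177, 0.0887, 0.025]
tool_rot: [0.793, 0.609, -0.001, -0.001]
ft_force: [-2.0, 1.1, 1.8]
grip_width: 0.0005
```

Call:
carry_out(deltas=[[1, 0, 0.02, 0, 0, 0, 0], [1, 0, 0.04, 0, 0, 0, 0], [1, 0, 0.04, 0, 0, 0, 0]])

```text
time: 13.55
position: [0.6179, 0.0886, 0.025]
tool_rot: [0.793, 0.609, -0.001, -0.001]
ft_force: [-5.1, 2.6, 3.7]
grip_width: 0.0002
```

Call:
carry_out(deltas=[[1, 0, -0.04, 0, 0, 0, 0], [1, 0, -0.2, 0, 0, 0, 0], [1, 0, -1, 0, 0, 0, 0], [1, 0, -2, -1, 0, 0, 0], [1, 0, -3, -2.5, 0, 0, 0], [1, 0, -4, -4, 0, 0, 0], [1, 0, -5, -6, 0, 0, 0], [1, 0, -6, -7, 0, 0, 0]])

```text
time: 14.35
position: [0.4772, 0.1268, 0.2032]
tool_rot: [0.793, 0.609, 0.004, 0.003]
ft_force: [-0.4, -0.2, 0.5]
grip_width: 0.0007
```

```bash
cat > ort.py <<'E'
from h import *
import sys
n=sys.argv[1]
def rect(c,im,z):
    K,D,o,r=info(c);r=rot(r)
    xs=np.arange(-20,130,.25);ys=np.arange(70,-90,-.25)
    X,Y=np.meshgrid(xs[::-1],ys,indexing="ij")
    W=np.c_[B0+np.c_[X.ravel(),Y.ravel()]/1000@np.c_[XB,YB].T,np.full(X.size,z)]
    p,_=cv2.projectPoints((W-o)@r,np.zeros(3),np.zeros(3),K,D);p=p.reshape(*X.shape,2).astype(np.float32)
    return cv2.remap(im,p[...,0],p[...,1],cv2.INTER_CUBIC)
ims=[]
for k in range(4):
    im,d=snap("top",n+"t%d"%k);ims.append(im[:,:,::-1].astype(np.float32))
a=rect("top",np.mean(ims,0).astype(np.uint8),.034);cv2.imwrite(f"pics/{n}_ot.png",a)
sd,_=snap("side",n+"s");cv2.imwrite(f"pics/{n}_os.png",rect("side",sd[:,:,::-1].copy(),.034))
h=cv2.cvtColor(a,cv2.COLOR_BGR2HSV)
for sat,val in((88,120),(95,110),(80,130)):
    m=((h[...,1]<sat)&(h[...,2]>val)).astype(np.uint8);_,l,st,_=cv2.connectedComponentsWithStats(m);m=l==1+np.argmax(st[1:,4])
    R_,C_=np.nonzero(m);xb=129.75-R_*.25;yb=70-C_*.25
    for nm,s in(("L",(yb>-15)),("R",(yb<-20))):
        i=np.argmax(np.where(s,xb,-99));print(nm,xb[i],yb[i],end="; ")
    cols=[];e=[]
    for c in range(int((70-4)/.25),int((70+36)/.25),4):
        rr=np.nonzero(m[:,c])[0]
        if len(rr):cols.append(70-c*.25);e.append(129.75-rr.max()*.25)
    f=np.polyfit(cols,e,1);print("foot yaw",-np.degrees(np.arctan(f[0])),np.polyval(f,-17))
E
python3 ort.py e
```

```text
L 95.25 4.0; R 95.75 -34.25; foot yaw 4.275791159726305 1.5746482176360224
L 96.0 4.75; R 96.25 -33.75; foot yaw 4.34927728478811 0.932833020637899
L 94.25 3.25; R 95.0 -34.0; foot yaw 5.443058692386304 2.9241791744840517
```

View pics/e_ot.png

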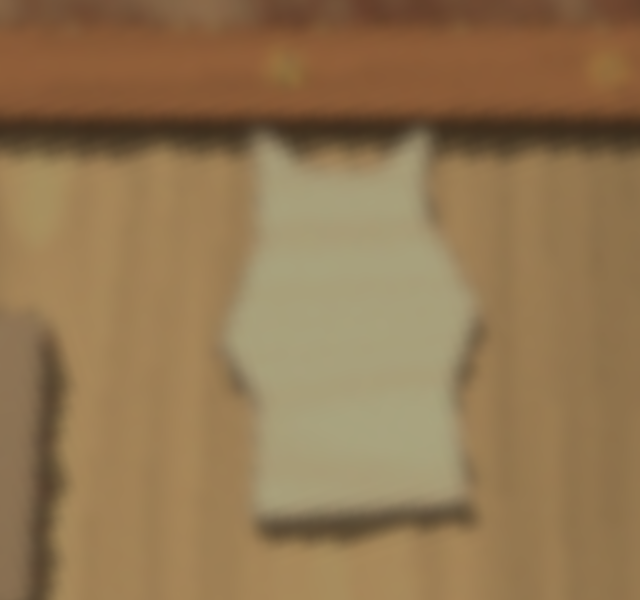

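View pics/e_os.png

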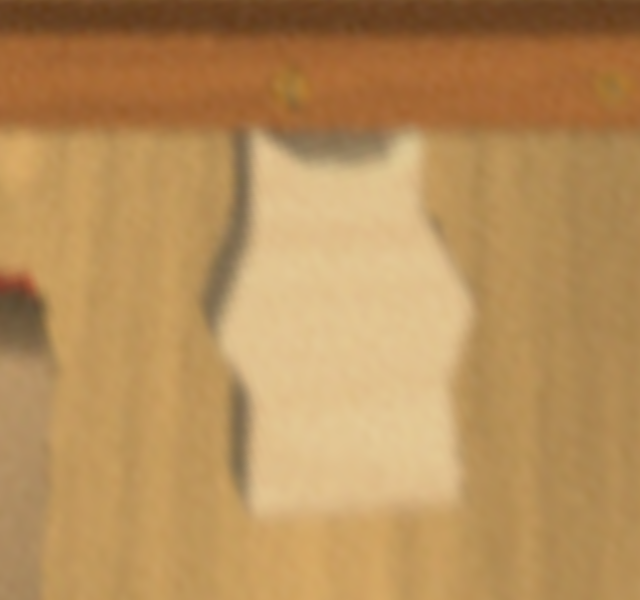

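```bash
python3 - <<'E'
from h import *
o=get_obs();print(o["time"],o["position"],o["ft_force"])
A=cloud("side",np.load("pics/side0.npy"));B=cloud("side",np.load("pics/es.npy"))
for P in(A,B):
    for r0,r1,c0,c1,z0,z1 in((245,295,255,297,.04,.05),(172,200,298,338,.015,.03)):
        Q=P[r0:r1,c0:c1].reshape(-1,3);Q=Q[(Q[:,2]>z0)&(Q[:,2]<z1)];print(cv2.minAreaRect((Q[:,:2]*1000).astype(np.float32)))
print(hand_in())
E
```

```text
14.6 [0.47599267 0.12671957 0.20024381] [ 0.49807435 -0.58455417 -0.3518434 ]
((669.1337280273438, 175.27456665039062), (41.848365783691406, 74.89097595214844), 69.4306411743164)
((379.2505798339844, 286.45208740234375), (82.14645385742188, 83.11785888671875), 52.94656753540039)
((668.478759765625, 175.52609252929688), (42.34464645385742, 74.45260620117188), 69.44100189208984)
((379.0315246582031, 285.9483947753906), (82.42363739013672, 82.67823028564453), 28.378488540649414)
the job is handed in; nothing more can be done
None
```

The cat now lies flat on the board with its ears against the stop strip. I handed the job in at 14.6 s, with the arm clear of everything. I tipped it with a slow push high on its back, then pushed its foot about 84 mm along the board. It was only pushed, never picked up.

- **Ears:** My first check from the top camera suggested the left ear could be 0.5–1 mm short of the strip. I then pushed again with closed fingers between the two ears, with about 6 N. The cat did not move, so I take both ears to be in contact. In the last pictures the two ear tips are within about 0.25–0.75 mm of each other, close to the limit of what the images can show.
- **Unresolved disagreement:** The foot edge still measures about 4.3° from square to the board, where I expected 2.7° with both ears touching. I put this down to image blur, but I could not confirm it.
- **Sanding block and tape roll:** Both measure within 1 mm of where they started, which is within measurement noise.
- **Forces:** The highest wrist force I saw was about 7 N.

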